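# Square a transit case into the measuring scale and record it

### The job

The olive transit case stands crooked on the parcel scale: swing its loose end round until its long side lies flush along the scale's long fence and its end is up against the short fence, so that it sits square in the corner, flat on the platter. Then press the terminal's big green key fully down to record it and let go. Leave the tape dispenser, the hand scanner, the tape roll and the label roll where they are.

Things in the scene. Friction and masses are not known exactly. Their poses are not given: they have to be found in the camera images.
- scale: Fixed parcel scale with an L-shaped aluminium fence. Origin: bottom centre, on the bench. Steel platter: top 50 mm up, x -142 to 110, y -170 to 160 mm. Long fence along y at the far edge, inner face x = 110 mm; short fence along x on the left, inner face y = 160 mm; both rise to 98 mm above the bench, 14 mm thick. The -x and -y edges are open.
- case: Loose rigid olive case 200 (x) x 96 (y) x 58 mm high, 0.45-0.9 kg, upright sides, feet at its corners. Origin: the bottom corner that starts beside the long fence (x 0 to -200, y 0 to +96 mm is the case). Too wide to grip: push it. Starts with its other end swung out towards the robot, 25-50 degrees off the long fence; pushed there, it pivots roughly about its fence end.
- case_mid (a point): Centre of the underside of the olive case. Square in the corner it is at x 62, y 60, z 50 mm in the scale's frame, with the case's long (x) axis along the scale's y.
- terminal: Fixed scale terminal on the bench, left or right of the scale: grey box 130 (x) x 160 (y) x 30 mm high, with a tilted dark screen up to 95 mm high along its far (+x) edge, from 23 mm beyond its centre. Small grey printed keys on the right half, the big green key on the left (+y). Origin: bottom centre.
- key_top (a point): Centre of the top of the big round green record key (32 mm across) on the terminal, 48 mm above the bench when up, 28 mm nearer the robot and 47 mm to the left of the terminal's origin. It is pressed straight down and moves with the key.
- key (a joint): Travel of the green key in m: 0 up, 0.006 fully down. Sprung: it starts to move at about 1.5 N, is fully down at 5 N and comes back up by itself.
- dispenser: Loose tape dispenser, dark, 75 x 150 mm and 98 mm high, on the bench on the other side of the scale from the terminal. Origin: bottom centre. Leave alone.
- tape_roll: Loose brown roll of packing tape lying flat, 100 mm across, 48 mm high, near the robot on the left. Origin: bottom centre. Leave alone.
- label_roll: Loose white roll of labels, 90 mm across, 60 mm high, to the right of the scale. Origin: bottom centre. Leave alone.
- scanner: Loose dark hand scanner with a head at its +x end, about 175 mm long and 52 mm high, lying near the robot on the right. Origin: on the bench, near the middle. Leave alone.
Not all that is in view belongs to the job. What is shaped like the terminal but purple is not meant.

How it is judged:
By the outcome, as a careful person would: the job done as asked, in the order asked, and still so for the second after the job is handed in, with the robot touching nothing.
It also fails if it takes over 58 s, if anything falls off the work surface, if the arm or the gripper's body presses on something with over 40 N, if the wrist force passes 120 N, or if a joint passes its speed limit or range.

### The arm

A 7-joint arm with a two-finger parallel gripper is mounted at the origin on the work surface. World frame = base frame: x ahead of the robot, y to its left, z up, the work surface at z = 0. Lengths are in m, angles in rad, forces in N, time in s.
With the tool pointing down it reaches from about 0.35 to 0.9 m from the base axis. Payload 7.2 kg.
Tool frame: the origin (TCP) lies midway between the tips of the shut fingers; the grasp point (between the pads) lies 19 mm behind it; z points along the fingers, x is the direction in which the jaws open and shut, and the axes are right-handed (so a half turn about z gives the same grasp; the last joint's range is limited). The gripper opens to 88 mm and grips with 3 to 60 N. Pads are 20 mm wide; open, the fingers measure 115 mm over their backs; the gripper's body (75 mm by 178 mm) begins 61 mm behind the grasp point.
Start: joints at [-1.298, 0.411, -0.013, 1.596, 0.006, 1.134, -0.082], TCP at [0.209, 0.589, 0.223] pointing down, gripper open.
Joint ranges: [-2.95, 2.95], [-0.29, 1.99], [-1.47, 1.44], [0.14, 2.54], [-1.03, 4.17], [0.13, 1.85], [-2.86, 2.86]. Speed limits (rad/s): [2.39, 2.39, 3.01, 3.01, 3.14, 3.14, 3.14].

### API

Orientations are given as a unit quaternion [x, y, z, w].
In Python, from plant import monitor, imaging, bot gives the robot as it stands.
- The arm moves only by the tool apply_moves, never from a script. Its argument "moves" is a list of rows, each an object of numbers: "hand": the finger opening in cm, from 0 to 8.78; "dx", "dy", "dz": the shift along the tool's x, y, z in cm; "ax", "ay", "az": the turn, a rotation vector about the tool's x, y, z in rad. A call has 1 to 12 rows; each row shifts and turns the pose as measured when the row begins, along the tool's axes as they then stand; what a row does not reach is not made up. A row lasts 1/10 s, in which the tool goes at most 50 mm and 8.59 degrees, less where a joint would pass 70% of its speed; a pose out of reach is approached as far as the arm can. A call is refused whole if a number of a shift passes 5 or a number of a turn 0.15, either way. A call with a gripper value outside its range is refused whole. The fingers move at their own pace and stop on an object; the grip force is fixed at half the most. Time passes only in rows, so rows that do not move let the fingers close. It gives the time, the measured TCP pose, the force and the opening at its end, in the units of the state.
- monitor.sense(): the state, without advancing time (a new reading comes with each control period).
- imaging.capture(name): name is "side" or "top" or "wrist"; returns a dict with "pixels" (400x640x3 uint8, red, green, blue), "K" (3x3 intrinsics, pixels), "pose" (4x4, takes a point from camera to world coordinates). Camera axes: x right, y up, looking along -z (the intrinsics and any distortion apply to the point x, -y, -z); pixel columns grow to the right and rows downward; lengths in m; the calibration is good to about 2 mm. The wrist camera is an equidistant fisheye: a pixel r from the principal point sees the ray r / f radians off the axis. A picture is of the moment at which its call begins. There is no depth.
- bot.job_done(): hands the job in, once; it reports no verdict.
Trained networks look in a picture, given as the dict that the camera call returned (one of the last four; its "shot" number tells which), for a name from the list of things; names that differ only in an ending like _2 or _b are one class to them, and where a whole thing is asked for, a point or a joint stands for the part that bears it (a point fixed in the world has none). Each returns a list of dicts, best first, with "conf" (0 to 1); they miss things now and then, are a little off and sometimes report something else, mostly with a low value. They report only what shows in the picture. A call takes as long as a camera call. They do not tell look-alikes from the thing itself.
- imaging.boxes_of(target, picture): "centre" ([row, column] in pixels, amid what is visible of it).
The state is a dict: "clock": time; "joint_pos": joint angles; "joint_vel": joint speeds; "tau": joint torques, N m; "position": TCP position; "tool_rot": TCP orientation; "contact_force": force on the tool from outside, world axes, zero at the start; "moment": the same for the moment, N m; "width": finger opening in m.
Only numpy, scipy, OpenCV 4.12 (cv2) and the standard library are available. Lean on these libraries where they do the work, as an engineer would, in place of code of your own. Each camera call takes 0.05 s, during which the arm holds its last target.

## Working session

There is one attempt and no reset: what is moved stays moved. The work goes in short steps, Python scripts to look and compute and a tool call to move; the robot and the scene stay as the last step left them, time stands still between calls to the robot, and variables do not carry over. Pictures are saved under pics/ and viewed, and the job is handed in when it is done.

Besides the shell and the picture viewer there is one more tool, called after "Call:" as name([rows], argument=value, ...), one row to a line, values as JSON. apply_moves: Moves the arm, as the interface text tells. Its arguments: {"type":"object","properties":{"moves":{"type":"array","items":{"type":"object","properties":{"hand":{"type":"number"},"dx":{"type":"number"},"dy":{"type":"number"},"dz":{"type":"number"},"ax":{"type":"number"},"ay":{"type":"number"},"az":{"type":"number"}}}}},"required":["moves"]}

```bash
mkdir -p pics; ls; python3 - <<'E'
from plant import monitor, imaging, bot
import cv2,pickle
s=monitor.sense();print({k:s[k] for k in("clock","position","tool_rot","contact_force","width")})
P={}
for n in("top","side"):
    p=imaging.capture(n);P[n]=p
    cv2.imwrite(f"pics/{n}0.png",p["pixels"][:,:,::-1]);print(n,p["K"],p["pose"],[k for k in p])
    for t in("scale","case","terminal","key_top","dispenser"):
        print(t,[(b["centre"],round(b["conf"],2)) for b in imaging.boxes_of(t,p)])
pickle.dump(P,open("p0.pkl","wb"))
E
```

```text
pics
{'clock': 0.0, 'position': array([0.20877308, 0.58855691, 0.22179986]), 'tool_rot': array([ 8.16771195e-01,  5.76961121e-01, -6.38512014e-04,  5.22198410e-04]), 'contact_force': array([ 0.46887874, -0.87140501, -0.06715858]), 'width': 0.08787431932758687}
top [[400.74989673   0.         325.3292989 ]
 [  0.         400.74989673 207.64417774]
 [  0.           0.           1.        ]] [[ 2.53842369e-02  9.85094682e-01 -1.70129682e-01  3.16973686e-01]
 [-9.99625126e-01  2.32661199e-02 -1.44324613e-02 -4.39925563e-04]
 [-1.02590833e-02  1.70432262e-01  9.85315988e-01  1.12319131e+00]
 [ 0.00000000e+00  0.00000000e+00  0.00000000e+00  1.00000000e+00]] ['pixels', 'K', 'pose', 'shot']
scale [([207.5, 308.6], 0.81)]
case [([188.9, 320.7], 0.79)]
terminal [([219.6, 477.2], 0.77), ([104.6, 421.6], 0.73)]
key_top [([115.4, 407.5], 0.66)]
dispenser [([195.8, 197.8], 0.69)]
side [[451.46766941   0.         321.94149937]
 [  0.         451.46766941 203.46839731]
 [  0.           0.           1.        ]] [[ 0.84525474  0.39602304 -0.358762    0.01756982]
 [-0.53435645  0.62295548 -0.57130522 -0.76333625]
 [-0.00275728  0.67460524  0.73817354  1.07071896]
 [ 0.          0.          0.          1.        ]] ['pixels', 'K', 'pose', 'shot']
scale [([210.6, 338.0], 0.92)]
case [([194.8, 329.8], 0.78)]
terminal [([228.4, 459.0], 0.74), ([317.8, 399.2], 0.72)]
key_top [([308.2, 377.2], 0.66), ([222.5, 437.7], 0.48)]
dispenser [([141.4, 272.0], 0.68)]
```

View pics/top0.png

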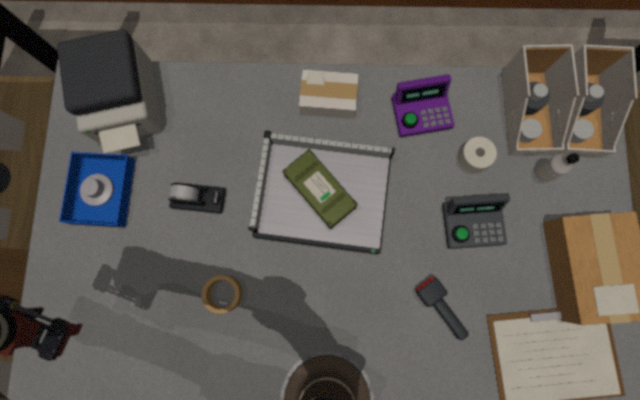

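View pics/side0.png

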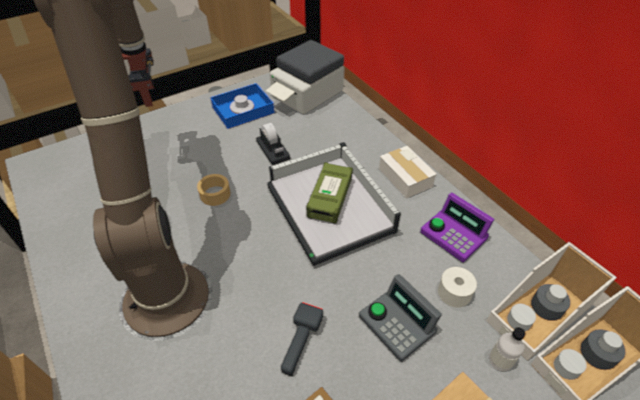

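```bash
cat > h.py <<'E'
import numpy as np,cv2
def proj(P,p):
    T=np.linalg.inv(p["pose"]);c=(T[:3,:3]@np.atleast_2d(P).T).T+T[:3,3]
    K=p["K"];return np.c_[K[0,0]*c[:,0]/-c[:,2]+K[0,2],K[1,1]*-c[:,1]/-c[:,2]+K[1,2]]
def atz(uv,z,p):
    K=p["K"];d=np.array([(uv[0]-K[0,2])/K[0,0],-(uv[1]-K[1,2])/K[1,1],-1]);d=p["pose"][:3,:3]@d
    o=p["pose"][:3,3];return o+d*(z-o[2])/d[2]
def crop(p,name,x0,y0,w,h,s,draw=[]):
    im=cv2.resize(p["pixels"][y0:y0+h,x0:x0+w,::-1],None,fx=s,fy=s,interpolation=cv2.INTER_CUBIC)
    for poly,col in draw:
        q=((np.array(poly)-[x0,y0]+.5)*s-.5).round().astype(int)
        cv2.polylines(im,[q],len(q)>2,col,1)
    cv2.imwrite(name,im)
def w(xy,z,pose):
    x,y,t=pose;c,s=np.cos(t),np.sin(t);xy=np.atleast_2d(xy)
    return np.c_[x+c*xy[:,0]-s*xy[:,1],y+s*xy[:,0]+c*xy[:,1],np.full(len(xy),z)]
E
python3 - <<'E'
import pickle;from h import *
P=pickle.load(open("p0.pkl","rb"))
p=P["top"];crop(p,"pics/t1.png",240,120,160,140,5)
crop(P["side"],"pics/s1.png",250,130,160,140,5)
crop(p,"pics/k1.png",420,180,100,80,8)
E
```

```text
(no output)
```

View pics/t1.png

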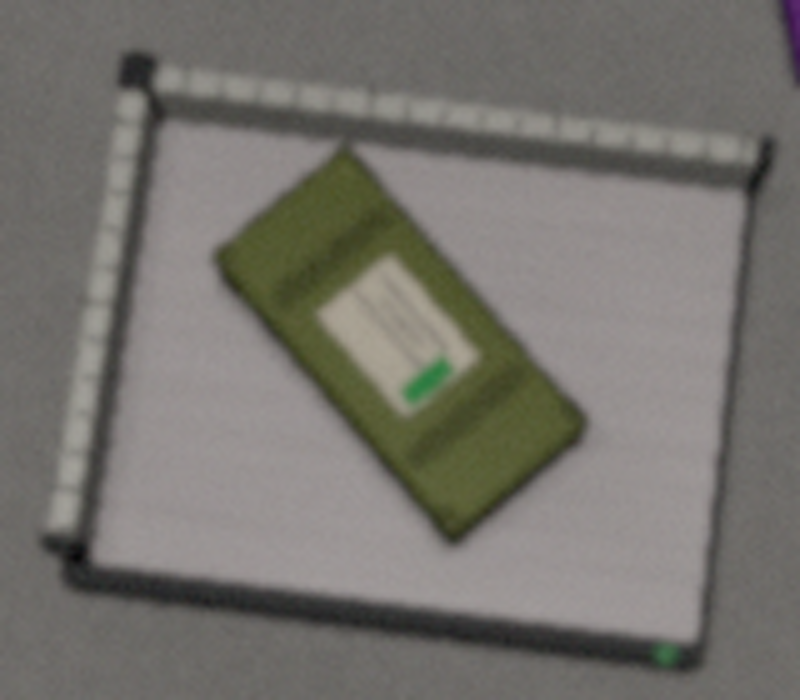

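View pics/s1.png

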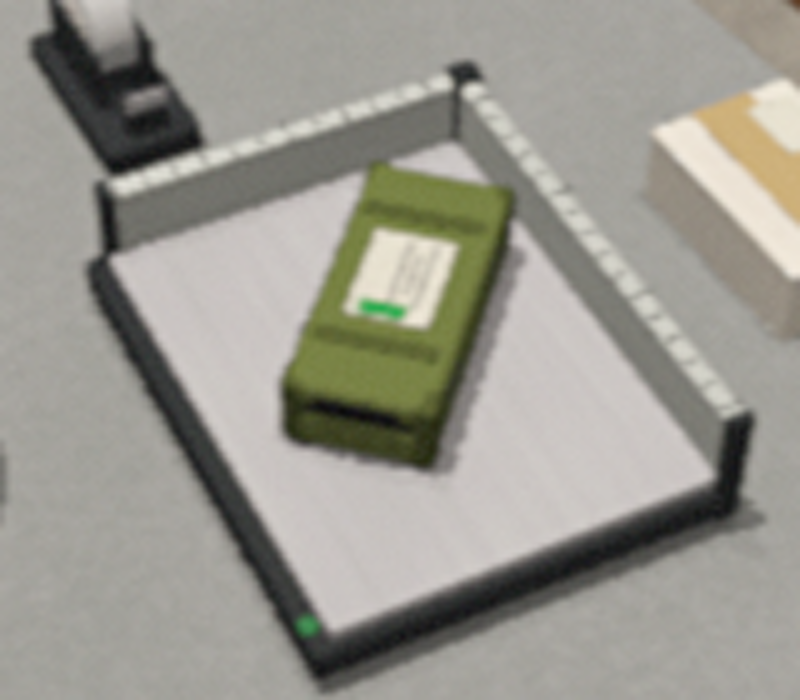

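View pics/k1.png

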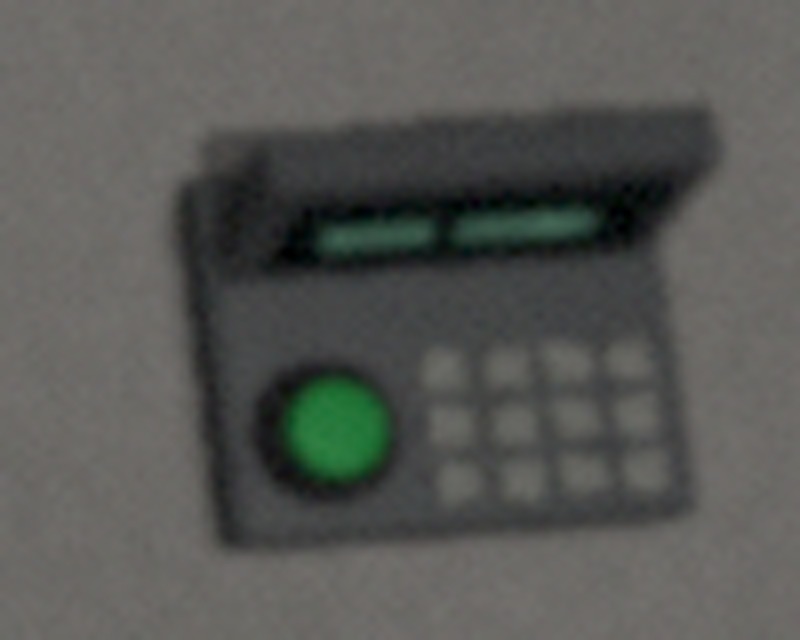

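```bash
python3 - <<'E'
import pickle;from h import *
from scipy.optimize import least_squares
P=pickle.load(open("p0.pkl","rb"));p=P["top"];q=P["side"]
o=lambda L,x,y,s:[(a/s+x,b/s+y) for a,b in L]
pl=np.array([(-.142,-.170),(.110,-.170),(-.142,.160),(.110,.160)])
it=np.array(o([(697,642),(752,188),(88,568),(163,118)],240,120,5))
is_=np.array(o([(325,633),(715,480),(107,258),(455,140)],250,130,5))
for i,z in ((it,p),(is_,q)):
  print([atz(u,.05,z)[:2].round(3) for u in i])
f=lambda v:np.r_[(proj(w(pl,.05,v),p)-it).ravel(),(proj(w(pl,.05,v),q)-is_).ravel()]
r=least_squares(f,[.5,0,0]);S=r.x;print("scale",S,r.fun.round(1))
cc=np.array([(0,0),(-.2,0),(-.2,.096),(0,.096)])
ct=np.array(o([(347,146),(588,428),(455,543),(215,255)],240,120,5))
cs=np.array(o([(516,187),(435,412),(285,382),(375,165)],250,130,5))
f=lambda v:np.r_[(proj(w(cc,.108,v),p)-ct).ravel(),(proj(w(cc,.108,v),q)-cs).ravel()]
r=least_squares(f,[S[0],S[1],S[2]+1]);C=r.x;print("case",C,r.fun.round(1))
print("angle off",np.degrees(C[2]-S[2]-np.pi/2))
cen=w([[-.1,.048]],.05,C);print("cen",cen,"corners",w(cc,.05,C).round(3))
print("target mid",w([[.062,.060]],.05,S),"target corners",w([(.11,.16),(.11,-.04),(.014,-.04),(.014,.16)],.05,S))
k=atz((420+333/8,180+428/8),.048,p);print("key",k)
ks=[b for b in [(376,310)]];print(atz((377.2,308.2),.048,q))
np.savez("fit.npz",S=S,C=C)
poly=lambda v,z,L,pp:proj(w(L,z,v),pp)
fen=[(.11,-.17),(.11,.16),(-.142,.16)];fo=[(.11,.16),(.11,-.17),(.124,-.17),(.124,.174),(-.142,.174),(-.142,.16)]
for n,pp,x,y in(("t2",p,240,120),("s2",q,250,130)):
  crop(pp,f"pics/{n}.png",x,y,160,140,5,[(poly(S,.05,pl[[0,1,3,2]],pp),(255,0,0)),(poly(S,.098,fo,pp),(255,0,255)),(poly(C,.108,cc,pp),(0,0,255)),(poly(C,.05,cc,pp),(0,255,255))])
E
```

```text
[array([ 0.395, -0.132]), array([ 0.647, -0.162]), array([0.427, 0.196]), array([0.681, 0.167])]
[array([ 0.391, -0.131]), array([ 0.641, -0.16 ]), array([0.428, 0.194]), array([0.679, 0.168])]
scale [ 0.55282209  0.02100903 -0.10817333] [ 0.4  0.8 -0.6  1.2  0.2 -0.7 -0.3  0.4  0.9 -0.   0.5 -0.5  0.1 -0.4
  0.1 -0.1]
case [0.65111977 0.05894214 0.72454464] [ 0.6 -1.2  2.  -0.6  0.1  0.3 -1.2 -0.3  0.4 -0.4  0.1  1.  -2.2  0.1
 -1.  -1.7]
angle off -42.2887747737042
cen [[0.5444255  0.02860515 0.05      ]] corners [[ 0.651  0.059  0.05 ]
 [ 0.501 -0.074  0.05 ]
 [ 0.438 -0.002  0.05 ]
 [ 0.587  0.131  0.05 ]]
target mid [[0.62093745 0.07396465 0.05      ]] target corners [[ 0.67945313  0.16819795  0.05      ]
 [ 0.65786064 -0.03063304  0.05      ]
 [ 0.56242176 -0.02026865  0.05      ]
 [ 0.58401426  0.17856235  0.05      ]]
key [ 0.44086678 -0.35214342  0.048     ]
[ 0.44076631 -0.35038009  0.048     ]
```

View pics/t2.png

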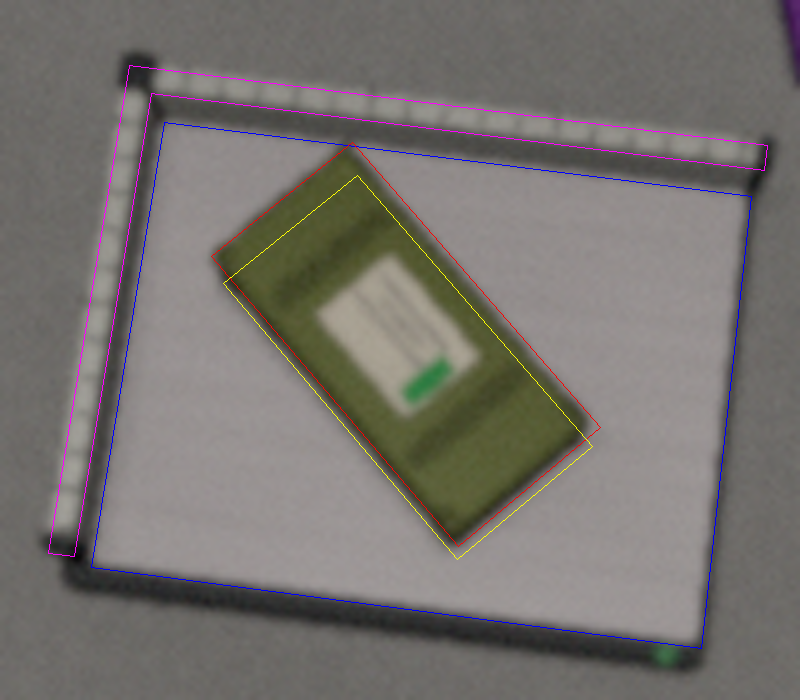

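View pics/s2.png

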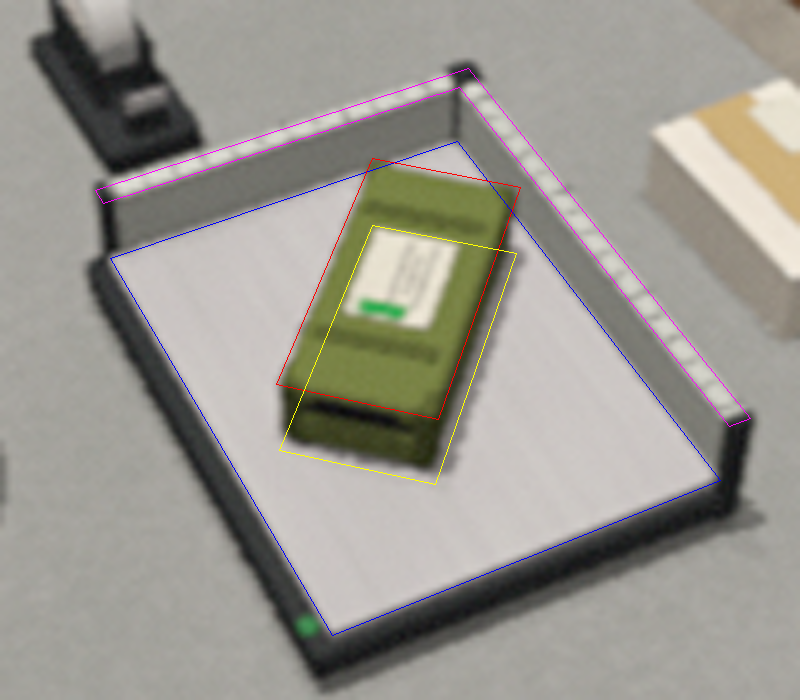

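Call:
apply_moves([
  {"hand":0,"az":-0.116},
  {"hand":0,"az":-0.116},
  {"hand":0,"dx":-4,"dy":2},
  {"hand":0,"dx":-4,"dy":2},
  {"hand":0,"dx":-4,"dy":2},
  {"hand":0,"dx":-4,"dy":2},
  {"hand":0,"dx":-4,"dy":2},
  {"hand":0,"dx":-4,"dy":2},
  {"hand":0,"dx":-4,"dy":2},
  {"hand":0,"dx":-4,"dy":2},
  {"hand":0,"dx":-4,"dy":2},
  {"hand":0,"dx":-4,"dy":2},
])

```text
schema error: expected keys hand, dx, dy, dz, ax, ay, az
```

```bash
cat >> h.py <<'E'
def tcp(s):
    from scipy.spatial.transform import Rotation as R
    S=np.load("fit.npz")["S"];d=s["position"][:2]-S[:2];c,n=np.cos(S[2]),np.sin(S[2])
    m=R.from_quat(s["tool_rot"]).as_matrix()
    print("t",round(s["clock"],2),"TCP in scale mm",np.round([1e3*(c*d[0]+n*d[1]),1e3*(-n*d[0]+c*d[1]),1e3*s["position"][2]],1),
     "tool x ang rel S y deg",round(np.degrees(np.arctan2(m[1,0],m[0,0])-S[2])-90,2),"tilt",m[:2,2].round(3),"F",np.round(s["contact_force"],1),"w",round(s["width"],3))
E
python3 -c "
from plant import monitor
from h import *
tcp(monitor.sense())"
```

```text
t 0.6 TCP in scale mm [-403.2  527.6  222.7] tool x ang rel S y deg -13.33 tilt [0. 0.] F [ 0.  -0.3 -0.1] w 0.088
```

Call:
apply_moves([
  {"hand":0,"dx":0,"dy":0,"dz":0,"ax":0,"ay":0,"az":-0.116},
  {"hand":0,"dx":0,"dy":0,"dz":0,"ax":0,"ay":0,"az":-0.116},
  {"hand":0,"dx":-4,"dy":2,"dz":0,"ax":0,"ay":0,"az":0},
  {"hand":0,"dx":-4,"dy":2,"dz":0,"ax":0,"ay":0,"az":0},
  {"hand":0,"dx":-4,"dy":2,"dz":0,"ax":0,"ay":0,"az":0},
  {"hand":0,"dx":-4,"dy":2,"dz":0,"ax":0,"ay":0,"az":0},
  {"hand":0,"dx":-4,"dy":2,"dz":0,"ax":0,"ay":0,"az":0},
  {"hand":0,"dx":-4,"dy":2,"dz":0,"ax":0,"ay":0,"az":0},
  {"hand":0,"dx":-4,"dy":2,"dz":0,"ax":0,"ay":0,"az":0},
  {"hand":0,"dx":-4,"dy":2,"dz":0,"ax":0,"ay":0,"az":0},
  {"hand":0,"dx":-4,"dy":2,"dz":0,"ax":0,"ay":0,"az":0},
  {"hand":0,"dx":-4,"dy":2,"dz":0,"ax":0,"ay":0,"az":0},
])

```text
clock: 1.8
position: [0.3712, 0.1624, 0.2216]
tool_rot: [0.738, 0.675, 0.003, -0.002]
contact_force: [1.0, 0.3, 0.4]
width: 0.0002
```

```bash
python3 -c "
from plant import monitor
from h import *
tcp(monitor.sense())"
```

```text
t 1.8 TCP in scale mm [-195.8  120.9  221.6] tool x ang rel S y deg 1.12 tilt [0.002 0.007] F [1.  0.3 0.4] w 0.0
```

Call:
apply_moves([
  {"hand":0,"dx":-3.7,"dy":1.9,"dz":0,"ax":0,"ay":0,"az":0.02},
  {"hand":0,"dx":-3.7,"dy":1.9,"dz":0,"ax":0,"ay":0,"az":0},
  {"hand":0,"dx":-3.7,"dy":1.9,"dz":0,"ax":0,"ay":0,"az":0},
  {"hand":0,"dx":-3.7,"dy":1.9,"dz":0,"ax":0,"ay":0,"az":0},
  {"hand":0,"dx":-3.7,"dy":1.9,"dz":0,"ax":0,"ay":0,"az":0},
  {"hand":0,"dx":-3.7,"dy":1.9,"dz":0,"ax":0,"ay":0,"az":0},
  {"hand":0,"dx":0,"dy":0,"dz":3.5,"ax":0,"ay":0,"az":0},
])

```text
clock: 2.5
position: [0.4684, -0.0867, 0.1911]
tool_rot: [0.747, 0.665, 0.01, 0.003]
contact_force: [0.5, 0.9, -0.9]
width: 0.0004
```

```bash
python3 -c "
from plant import monitor
from h import *
tcp(monitor.sense())"
```

```text
t 2.5 TCP in scale mm [ -72.3 -116.2  191.1] tool x ang rel S y deg -0.44 tilt [0.019 0.008] F [ 0.5  0.9 -0.9] w 0.0
```

Call:
apply_moves([
  {"hand":0,"dx":1.0,"dy":-1.0,"dz":3,"ax":0,"ay":0,"az":0},
  {"hand":0,"dx":0,"dy":0,"dz":3,"ax":0,"ay":0,"az":0},
  {"hand":0,"dx":0,"dy":0,"dz":2.5,"ax":0,"ay":0,"az":0},
  {"hand":0,"dx":0,"dy":0,"dz":0,"ax":0,"ay":0,"az":0},
])

```text
clock: 2.9
position: [0.4601, -0.0769, 0.1015]
tool_rot: [0.748, 0.663, 0.009, 0.003]
contact_force: [-0.6, 0.1, -0.3]
width: 0.0007
```

```bash
python3 -c "
from plant import monitor
from h import *
tcp(monitor.sense())"
```

```text
t 2.9 TCP in scale mm [ -81.7 -107.4  101.5] tool x ang rel S y deg -0.71 tilt [0.017 0.007] F [-0.6  0.1 -0.3] w 0.001
```

Call:
apply_moves([
  {"hand":0,"dx":0.4,"dy":0,"dz":1.5,"ax":0.016,"ay":-0.009,"az":-0.01},
  {"hand":0,"dx":0,"dy":0,"dz":1.5,"ax":0,"ay":0,"az":0},
  {"hand":0,"dx":0,"dy":0,"dz":0,"ax":0,"ay":0,"az":0},
  {"hand":0,"dx":0.8,"dy":0.7,"dz":0,"ax":0,"ay":0,"az":0},
  {"hand":0,"dx":0.8,"dy":0.7,"dz":0,"ax":0,"ay":0,"az":0},
  {"hand":0,"dx":0.8,"dy":0.7,"dz":0,"ax":0,"ay":0,"az":0},
  {"hand":0,"dx":0.8,"dy":0.7,"dz":0,"ax":0,"ay":0,"az":0},
  {"hand":0,"dx":0,"dy":0,"dz":0,"ax":0,"ay":0,"az":0},
])

```text
clock: 3.7
position: [0.4982, -0.0423, 0.0777]
tool_rot: [0.745, 0.667, 0.002, 0.002]
contact_force: [-2.0, -0.4, 0.2]
width: 0.0005
```

```bash
cat > look.py <<'E'
import sys
from plant import monitor,imaging
from h import *
n=sys.argv[1];p=imaging.capture("top");q=imaging.capture("side");tcp(monitor.sense())
a=p["pixels"][120:265,235:400,::-1];b=q["pixels"][125:270,250:415,::-1]
im=np.hstack([cv2.resize(i,(400,352),interpolation=cv2.INTER_CUBIC) for i in(a,b)])
cv2.imwrite(f"pics/{n}.png",im)
import pickle;pickle.dump({"top":p,"side":q},open(n+".pkl","wb"))
E
python3 look.py l1
```

```text
t 3.8 TCP in scale mm [-48.3 -69.8  77.6] tool x ang rel S y deg -0.24 tilt [ 0.006 -0.   ] F [-0.2  0.   0. ] w 0.001
```

View pics/l1.png

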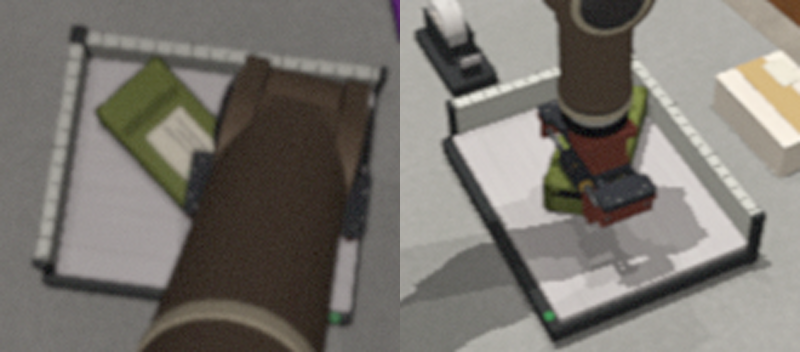

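Call:
apply_moves([
  {"hand":0,"dx":0.8,"dy":0.5,"dz":0.5,"ax":0,"ay":0,"az":0},
  {"hand":0,"dx":0.8,"dy":0.5,"dz":0,"ax":0,"ay":0,"az":0},
  {"hand":0,"dx":0.8,"dy":0.5,"dz":0,"ax":0,"ay":0,"az":0},
  {"hand":0,"dx":0,"dy":0,"dz":0,"ax":0,"ay":0,"az":0},
])

```text
clock: 4.2
position: [0.5097, -0.0272, 0.0719]
tool_rot: [0.748, 0.663, -0.003, 0.001]
contact_force: [0.3, -0.5, 0.5]
width: 0.0007
```

```bash
python3 look.py l2
```

```text
t 4.3 TCP in scale mm [-37.4 -52.3  72. ] tool x ang rel S y deg -0.66 tilt [-0.003 -0.005] F [-0.8 -1.  -1.2] w 0.0
```

View pics/l2.png

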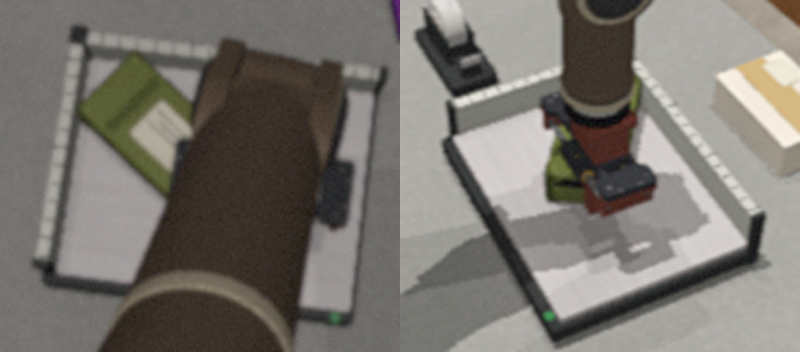

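Call:
apply_moves([
  {"hand":0,"dx":-1.5,"dy":-1,"dz":0,"ax":0,"ay":0,"az":0},
  {"hand":0,"dx":0,"dy":0,"dz":-4,"ax":0,"ay":0,"az":0},
  {"hand":0,"dx":0,"dy":0,"dz":-4,"ax":0,"ay":0,"az":0},
  {"hand":0,"dx":-2,"dy":-4,"dz":0,"ax":0,"ay":0,"az":0},
  {"hand":0,"dx":-2,"dy":-4,"dz":0,"ax":0,"ay":0,"az":0},
  {"hand":0,"dx":-2,"dy":-4,"dz":0,"ax":0,"ay":0,"az":0},
  {"hand":0,"dx":0,"dy":0,"dz":0,"ax":0,"ay":0,"az":0},
])

```text
clock: 5.0
position: [0.3641, -0.091, 0.1541]
tool_rot: [0.748, 0.663, -0.001, 0.001]
contact_force: [0.0, 1.0, -0.6]
width: 0.0002
```

```bash
python3 look.py l3
```

```text
t 5.1 TCP in scale mm [-170.5 -130.   155. ] tool x ang rel S y deg -0.58 tilt [ 0.004 -0.004] F [0.4 1.5 0.2] w 0.001
```

View pics/l3.png

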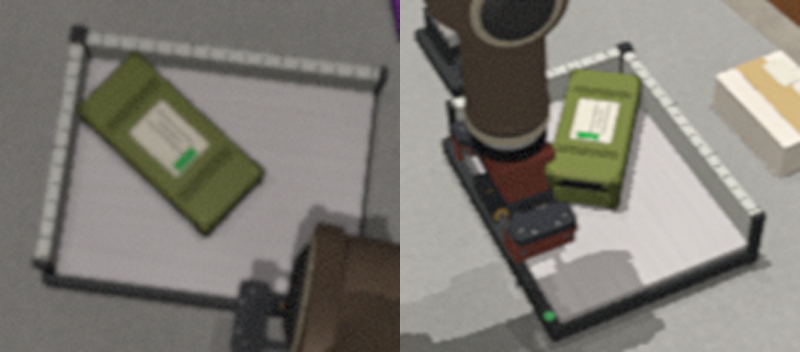

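```bash
cat > fitc.py <<'E'
import sys,pickle;from h import *
from scipy.optimize import least_squares
def fit(name,ct):
    p=pickle.load(open(name+".pkl","rb"))["top"];S=np.load("fit.npz")["S"]
    ct=np.array([(235+a*165/400,120+b*145/352) for a,b in ct])
    cc=np.array([(0,0),(-.2,0),(-.2,.096),(0,.096)])
    r=least_squares(lambda v:(proj(w(cc,.108,v),p)-ct).ravel(),[.67,.1,1.])
    V=r.x;print("off deg",np.degrees(V[2]-S[2])-90,r.fun.round(1))
    c,n=np.cos(S[2]),np.sin(S[2]);Q=w(np.vstack([cc,[-.1,.048]]),0,V)[:,:2]-S[:2]
    print((1e3*np.c_[c*Q[:,0]+n*Q[:,1],-n*Q[:,0]+c*Q[:,1]]).round(1))
E
python3 -c "
from fitc import *
fit('l3',[(135,51),(266,174),(207,237),(76,107)])"
```

```text
off deg -36.772159876361705 [ 0.7 -1.   1.  -0.1 -0.7  0.2 -1.   1. ]
[[109.1 100.4]
 [-10.6 -59.8]
 [-87.5  -2.3]
 [ 32.2 157.9]
 [ 10.8  49.1]]
```

Call:
apply_moves([
  {"hand":0,"dx":4.1,"dy":1.6,"dz":0,"ax":0,"ay":0,"az":0},
  {"hand":0,"dx":4.1,"dy":1.6,"dz":0,"ax":0,"ay":0,"az":0},
  {"hand":0,"dx":4.1,"dy":1.6,"dz":0,"ax":0,"ay":0,"az":0},
  {"hand":0,"dx":4.1,"dy":1.6,"dz":0,"ax":0,"ay":0,"az":0},
  {"hand":0,"dx":0,"dy":0,"dz":0,"ax":0,"ay":0,"az":0},
  {"hand":0,"dx":0,"dy":0,"dz":2,"ax":0,"ay":0,"az":0},
])

```text
clock: 5.7
position: [0.4639, 0.0745, 0.1367]
tool_rot: [0.747, 0.664, 0.006, 0.005]
contact_force: [0.3, 0.6, 0.1]
width: 0.0004
```

```bash
python3 -c "
from plant import monitor
from h import *
tcp(monitor.sense())"
```

```text
t 5.7 TCP in scale mm [-94.2  43.6 136.7] tool x ang rel S y deg -0.54 tilt [0.016 0.001] F [0.3 0.6 0.1] w 0.0
```

Call:
apply_moves([
  {"hand":0,"dx":0,"dy":0,"dz":3,"ax":0.015,"ay":0,"az":0},
  {"hand":0,"dx":0,"dy":0,"dz":3,"ax":0,"ay":0,"az":0},
  {"hand":0,"dx":0,"dy":0,"dz":0,"ax":0,"ay":0,"az":0},
  {"hand":0,"dx":0,"dy":0.8,"dz":0,"ax":0,"ay":0,"az":0},
  {"hand":0,"dx":-0.2,"dy":0.8,"dz":0,"ax":0,"ay":0,"az":0},
  {"hand":0,"dx":-0.2,"dy":0.8,"dz":0,"ax":0,"ay":0,"az":0},
  {"hand":0,"dx":-0.3,"dy":0.8,"dz":0,"ax":0,"ay":0,"az":0},
  {"hand":0,"dx":-0.3,"dy":0.8,"dz":0,"ax":0,"ay":0,"az":0},
  {"hand":0,"dx":-0.3,"dy":0.8,"dz":0,"ax":0,"ay":0,"az":0},
  {"hand":0,"dx":0,"dy":0,"dz":0,"ax":0,"ay":0,"az":0},
])

```text
clock: 6.7
position: [0.5111, 0.0551, 0.0759]
tool_rot: [0.746, 0.666, -0.003, -0.005]
contact_force: [0.5, -0.2, -0.1]
width: 0.0002
```

```bash
python3 look.py l4
```

```text
t 6.8 TCP in scale mm [-44.9  30.   76. ] tool x ang rel S y deg -0.32 tilt [-0.01   0.003] F [ 0.3  0.2 -1.1] w 0.0
```

View pics/l4.png

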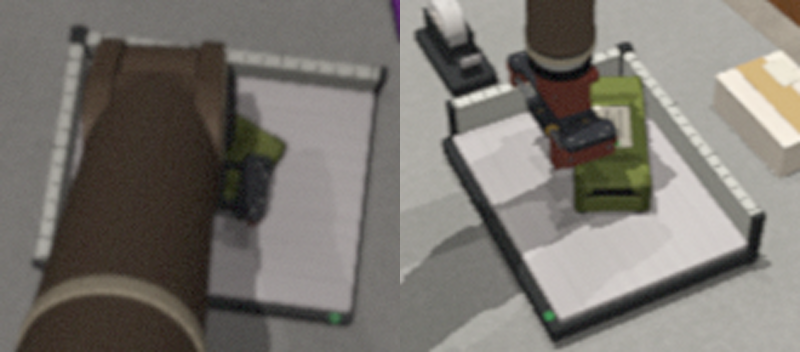

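Call:
apply_moves([
  {"hand":0,"dx":-0.5,"dy":0.8,"dz":0.2,"ax":0,"ay":0,"az":0},
  {"hand":0,"dx":-0.5,"dy":0.8,"dz":0,"ax":0,"ay":0,"az":0},
  {"hand":0,"dx":-0.5,"dy":0.8,"dz":0,"ax":0,"ay":0,"az":0},
  {"hand":0,"dx":-0.5,"dy":0.8,"dz":0,"ax":0,"ay":0,"az":0},
  {"hand":0,"dx":-0.3,"dy":0.5,"dz":0,"ax":0,"ay":0,"az":0},
  {"hand":0,"dx":0,"dy":0,"dz":0,"ax":0,"ay":0,"az":0},
])

```text
clock: 7.4
position: [0.5214, 0.0369, 0.0743]
tool_rot: [0.743, 0.668, -0.016, -0.026]
contact_force: [-0.2, 0.0, 0.1]
width: 0.0005
```

```bash
python3 look.py l5
```

```text
t 7.5 TCP in scale mm [-32.4  12.3  74.2] tool x ang rel S y deg 0.09 tilt [-0.057  0.016] F [-2.7 -0.2  2. ] w 0.001
```

View pics/l5.png

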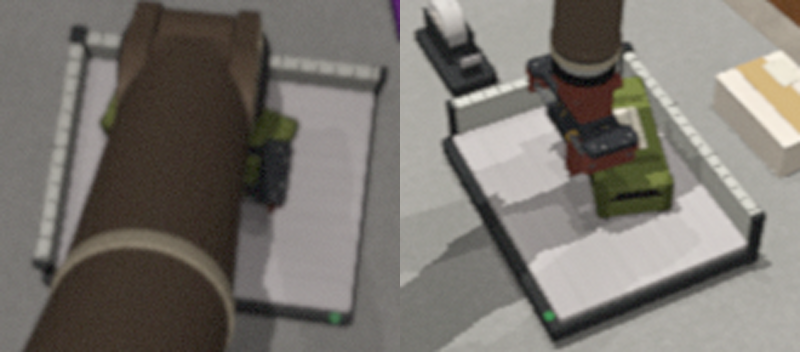

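Call:
apply_moves([
  {"hand":0,"dx":0,"dy":0,"dz":0,"ax":-0.058,"ay":-0.01,"az":0},
  {"hand":0,"dx":-0.5,"dy":1.2,"dz":0,"ax":0,"ay":0,"az":0},
  {"hand":0,"dx":-0.5,"dy":1.2,"dz":0,"ax":0,"ay":0,"az":0},
])

```text
clock: 7.8
position: [0.536, 0.0248, 0.0733]
tool_rot: [0.743, 0.669, -0.006, -0.005]
contact_force: [-16.7, -0.5, 10.5]
width: 0.0005
```

```bash
python3 look.py l6
```

```text
t 7.9 TCP in scale mm [-13.9   1.2  73.4] tool x ang rel S y deg 0.11 tilt [-0.01  -0.001] F [-6.1 -2.4 -0.1] w 0.001
```

View pics/l6.png

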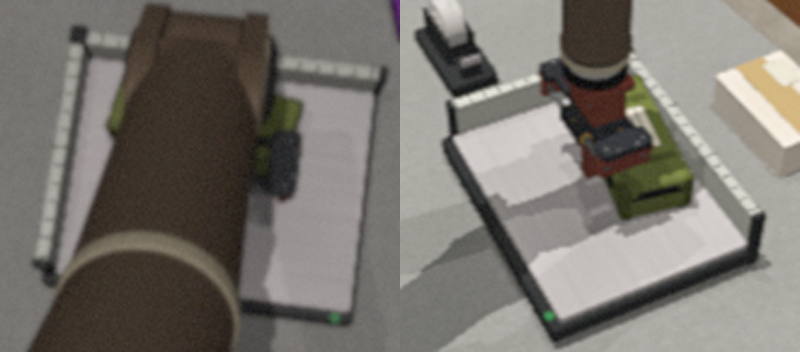

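Call:
apply_moves([
  {"hand":0,"dx":-0.2,"dy":1.0,"dz":0,"ax":0,"ay":0,"az":0},
  {"hand":0,"dx":0,"dy":1.0,"dz":0,"ax":0,"ay":0,"az":0},
  {"hand":0,"dx":0,"dy":0.5,"dz":0,"ax":0,"ay":0,"az":0},
])

```text
clock: 8.2
position: [0.553, 0.0163, 0.0718]
tool_rot: [0.744, 0.668, -0.013, -0.01]
contact_force: [-11.1, 0.9, 8.8]
width: 0.0004
```

```bash
python3 -c "
from plant import monitor
from h import *
tcp(monitor.sense())"
```

```text
t 8.2 TCP in scale mm [ 0.6 -4.7 71.8] tool x ang rel S y deg -0.01 tilt [-0.033 -0.002] F [-11.1   0.9   8.8] w 0.0
```

Call:
apply_moves([
  {"hand":0,"dx":0,"dy":0.7,"dz":0,"ax":-0.03,"ay":0,"az":0},
  {"hand":0,"dx":0,"dy":-3,"dz":0,"ax":0,"ay":0,"az":0},
  {"hand":0,"dx":-1,"dy":-2,"dz":-4,"ax":0,"ay":0,"az":0},
  {"hand":0,"dx":-1,"dy":-2,"dz":-4,"ax":0,"ay":0,"az":0},
  {"hand":0,"dx":-4.5,"dy":-2,"dz":0,"ax":0,"ay":0,"az":0},
  {"hand":0,"dx":-4.5,"dy":-2,"dz":0,"ax":0,"ay":0,"az":0},
  {"hand":0,"dx":-4.5,"dy":0,"dz":0,"ax":0,"ay":0,"az":0},
  {"hand":0,"dx":-4.5,"dy":0,"dz":0,"ax":0,"ay":0,"az":0},
  {"hand":0,"dx":0,"dy":0,"dz":0,"ax":0,"ay":0,"az":0},
])

```text
clock: 9.1
position: [0.4312, -0.178, 0.1606]
tool_rot: [0.742, 0.67, 0.001, 0.006]
contact_force: [0.2, -0.1, -0.1]
width: 0.0007
```

```bash
python3 look.py l7
```

```text
t 9.2 TCP in scale mm [ -99.1 -206.1  159.9] tool x ang rel S y deg 0.65 tilt [ 0.009 -0.006] F [0.4 0.9 0.5] w 0.001
```

View pics/l7.png

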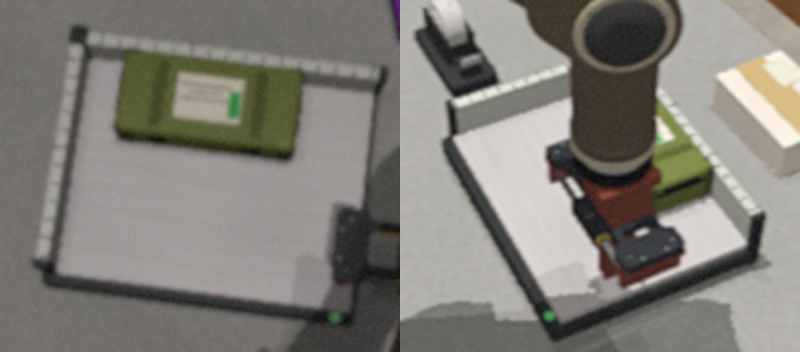

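```bash
python3 -c "
from fitc import *
fit('l7',[(123,49),(302,69),(293,152),(114,134)])
p=pickle.load(open('l7.pkl','rb'))['top'];crop(p,'pics/l7z.png',260,125,130,70,6)"
```

```text
off deg 1.3355203607825814 [-0.5 -0.   0.9 -0.5  1.   0.6 -1.4 -0.1]
[[106.5 116.4]
 [111.2 -83.5]
 [ 15.2 -85.8]
 [ 10.5 114.2]
 [ 60.8  15.3]]
```

View pics/l7z.png

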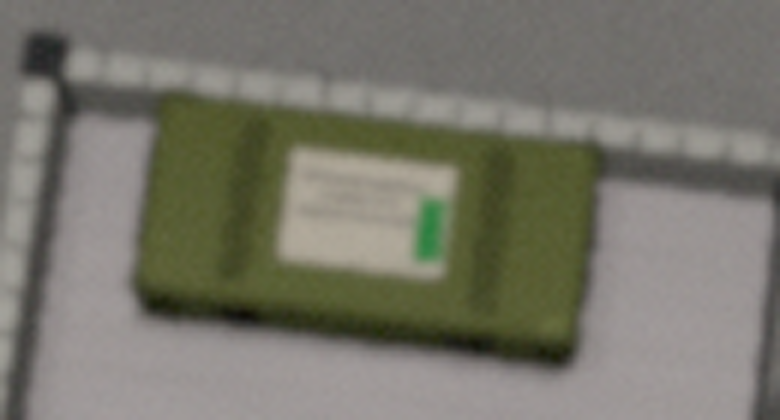

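Call:
apply_moves([
  {"hand":0,"dx":1.6,"dy":3.5,"dz":0,"ax":0,"ay":0,"az":0},
  {"hand":0,"dx":1.6,"dy":3.5,"dz":0,"ax":0,"ay":0,"az":0},
  {"hand":0,"dx":1.6,"dy":3.5,"dz":0,"ax":0,"ay":0,"az":0},
  {"hand":0,"dx":1.6,"dy":3.5,"dz":0,"ax":0,"ay":0,"az":0},
  {"hand":0,"dx":1.6,"dy":3.5,"dz":0,"ax":0,"ay":0,"az":0},
  {"hand":0,"dx":0,"dy":0,"dz":0,"ax":0,"ay":0,"az":0},
  {"hand":0,"dx":0,"dy":0,"dz":2,"ax":0,"ay":0,"az":0},
  {"hand":0,"dx":0,"dy":0,"dz":0,"ax":0,"ay":0,"az":0},
])

```text
clock: 10.0
position: [0.6251, -0.0908, 0.1393]
tool_rot: [0.735, 0.678, 0.004, 0.004]
contact_force: [-0.0, 0.9, 0.5]
width: 0.0007
```

```bash
python3 -c "
from plant import monitor
from h import *
tcp(monitor.sense())"
```

```text
t 10.0 TCP in scale mm [  84.  -103.3  139.3] tool x ang rel S y deg 1.64 tilt [0.012 0.   ] F [-0.   0.9  0.5] w 0.001
```

Call:
apply_moves([
  {"hand":0,"dx":-1.7,"dy":0,"dz":0,"ax":0.012,"ay":0,"az":0.028},
  {"hand":0,"dx":0,"dy":0,"dz":3.3,"ax":0,"ay":0,"az":0},
  {"hand":0,"dx":0,"dy":0,"dz":3.3,"ax":0,"ay":0,"az":0},
  {"hand":0,"dx":0,"dy":0,"dz":0,"ax":0,"ay":0,"az":0},
  {"hand":0,"dx":0.8,"dy":0,"dz":0,"ax":0,"ay":0,"az":0},
  {"hand":0,"dx":0.8,"dy":0,"dz":0,"ax":0,"ay":0,"az":0},
  {"hand":0,"dx":0.8,"dy":0,"dz":0,"ax":0,"ay":0,"az":0},
  {"hand":0,"dx":0.8,"dy":0,"dz":0,"ax":0,"ay":0,"az":0},
])

```text
clock: 10.8
position: [0.6301, -0.0803, 0.0821]
tool_rot: [0.747, 0.664, 0.003, 0.003]
contact_force: [-0.0, -1.8, -1.3]
width: 0.0002
```

```bash
python3 look.py l8
```

```text
t 10.9 TCP in scale mm [ 87.8 -91.5  81.9] tool x ang rel S y deg -0.44 tilt [ 0.008 -0.001] F [0.2 0.2 1.3] w 0.0
```

View pics/l8.png

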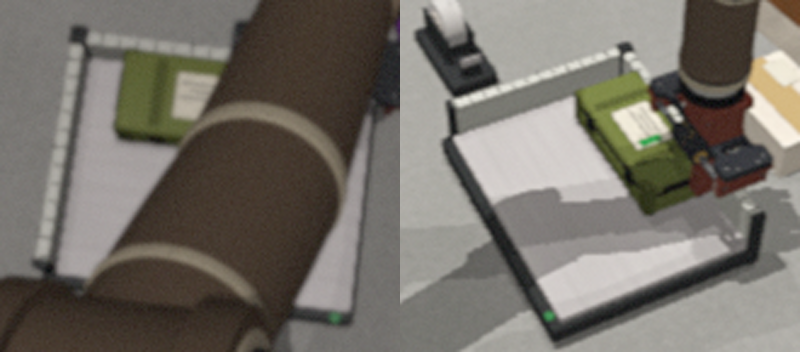

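Call:
apply_moves([
  {"hand":0,"dx":0.8,"dy":-0.3,"dz":0.5,"ax":0,"ay":0,"az":0},
  {"hand":0,"dx":0.8,"dy":0,"dz":0,"ax":0,"ay":0,"az":0},
  {"hand":0,"dx":0.8,"dy":0,"dz":0,"ax":0,"ay":0,"az":0},
  {"hand":0,"dx":0.6,"dy":0,"dz":0,"ax":0,"ay":0,"az":0},
])

```text
clock: 11.3
position: [0.6322, -0.0553, 0.0793]
tool_rot: [0.749, 0.663, 0.002, 0.008]
contact_force: [-0.0, -4.2, -0.5]
width: 0.0003
```

```bash
python3 look.py l9
```

```text
t 11.4 TCP in scale mm [ 87.2 -66.2  79.3] tool x ang rel S y deg -0.66 tilt [ 0.014 -0.007] F [-0.  -0.4  1.2] w 0.001
```

View pics/l9.png

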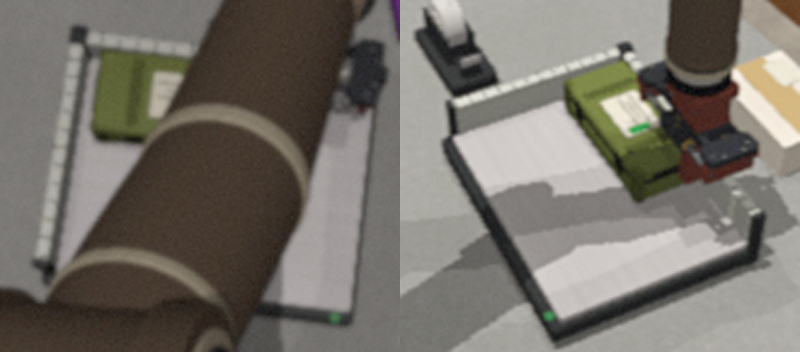

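Call:
apply_moves([
  {"hand":0,"dx":0.8,"dy":-0.2,"dz":0.3,"ax":0.012,"ay":0,"az":0},
  {"hand":0,"dx":0.8,"dy":0,"dz":0,"ax":0,"ay":0,"az":0},
  {"hand":0,"dx":0.6,"dy":0,"dz":0,"ax":0,"ay":0,"az":0},
])

```text
clock: 11.7
position: [0.6338, -0.0367, 0.0776]
tool_rot: [0.749, 0.662, -0.002, 0.005]
contact_force: [-1.1, -5.5, 1.2]
width: 0.0007
```

```bash
python3 look.py l10
```

```text
t 11.8 TCP in scale mm [ 86.7 -48.5  77.6] tool x ang rel S y deg -0.85 tilt [ 0.003 -0.011] F [-0.3 -3.6  2.5] w 0.0
```

View pics/l10.png

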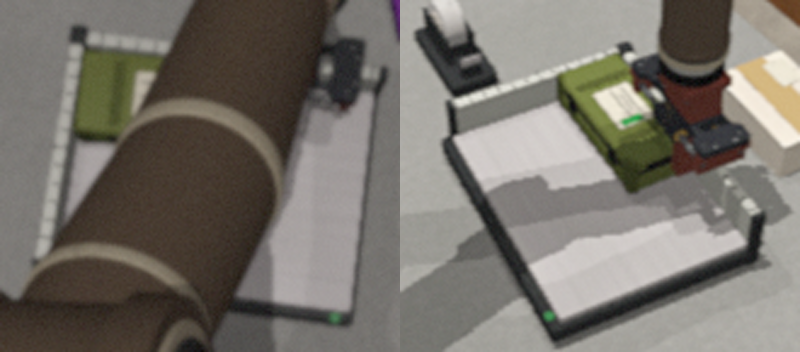

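Call:
apply_moves([
  {"hand":0,"dx":0.6,"dy":0,"dz":0,"ax":0,"ay":0.008,"az":0},
  {"hand":0,"dx":0.6,"dy":0,"dz":0,"ax":0,"ay":0,"az":0},
])

```text
clock: 12.0
position: [0.6337, -0.0363, 0.0776]
tool_rot: [0.751, 0.66, -0.004, 0.007]
contact_force: [-3.6, -18.9, 2.5]
width: 0.0006
```

```bash
python3 -c "
from plant import monitor
from h import *
tcp(monitor.sense())"
```

```text
t 12.0 TCP in scale mm [ 86.6 -48.3  77.6] tool x ang rel S y deg -1.23 tilt [ 0.003 -0.016] F [ -3.6 -18.9   2.5] w 0.001
```

Call:
apply_moves([
  {"hand":0,"dx":-3,"dy":-0.3,"dz":0,"ax":0,"ay":0,"az":0.02},
  {"hand":0,"dx":0,"dy":0,"dz":-4,"ax":0,"ay":0,"az":0},
  {"hand":0,"dx":0,"dy":0,"dz":-4,"ax":0,"ay":0,"az":0},
  {"hand":8,"dx":0,"dy":-4,"dz":0,"ax":0,"ay":0,"az":0},
  {"hand":8,"dx":0,"dy":-4,"dz":0,"ax":0,"ay":0,"az":0},
  {"hand":8,"dx":0,"dy":-4,"dz":0,"ax":0,"ay":0,"az":0},
  {"hand":8,"dx":0,"dy":-4,"dz":0,"ax":0,"ay":0,"az":0},
  {"hand":8,"dx":0,"dy":-4,"dz":0,"ax":0,"ay":0,"az":0},
  {"hand":8,"dx":0,"dy":0,"dz":0,"ax":0,"ay":0,"az":0},
])

```text
clock: 12.9
position: [0.4223, -0.0248, 0.1576]
tool_rot: [0.756, 0.655, -0.001, 0.002]
contact_force: [0.7, -0.7, 1.7]
width: 0.0453
```

```bash
python3 look.py l11;python3 -c "
from h import *
import pickle
p=pickle.load(open('l11.pkl','rb'));crop(p['top'],'pics/l11z.png',260,125,130,70,6)"
```

```text
t 13.0 TCP in scale mm [-119.7  -59.4  158.7] tool x ang rel S y deg -1.93 tilt [ 0.006 -0.006] F [-0.  -0.   1.2] w 0.053
```

View pics/l11.png

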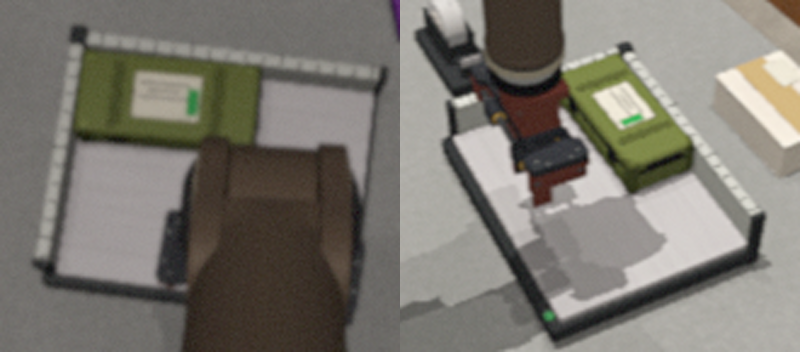

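View pics/l11z.png

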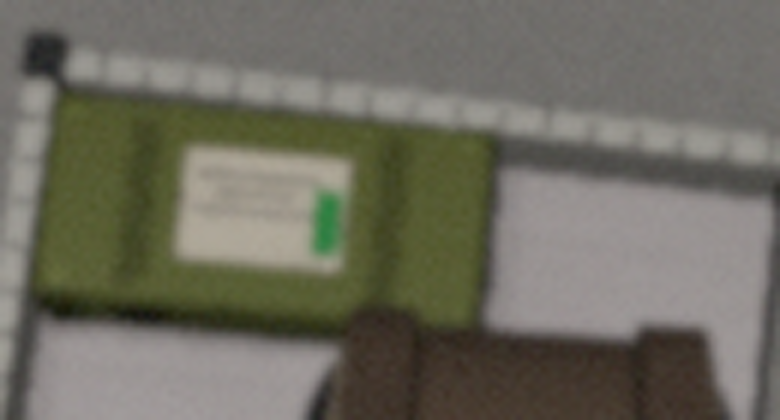

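Call:
apply_moves([
  {"hand":8,"dx":3.9,"dy":1.8,"dz":0,"ax":0,"ay":0,"az":-0.034},
  {"hand":8,"dx":3.9,"dy":1.8,"dz":0,"ax":0,"ay":0,"az":0},
  {"hand":8,"dx":3.6,"dy":1.8,"dz":0,"ax":0,"ay":0,"az":0},
  {"hand":8,"dx":0,"dy":0,"dz":0,"ax":0,"ay":0,"az":0},
  {"hand":8,"dx":0,"dy":0,"dz":4,"ax":0,"ay":0,"az":0},
  {"hand":8,"dx":0,"dy":0,"dz":4,"ax":0,"ay":0,"az":0},
  {"hand":8,"dx":0,"dy":0,"dz":0,"ax":0,"ay":0,"az":0},
])

```text
clock: 13.7
position: [0.5106, 0.0913, 0.078]
tool_rot: [0.743, 0.67, 0.007, 0.006]
contact_force: [-0.1, -0.3, -0.6]
width: 0.0799
```

```bash
python3 -c "
from plant import monitor
from h import *
tcp(monitor.sense())"
```

```text
t 13.7 TCP in scale mm [-49.5  65.3  78. ] tool x ang rel S y deg 0.28 tilt [ 0.018 -0.001] F [-0.1 -0.3 -0.6] w 0.08
```

Push towards the long fence until it loads up.

Call:
apply_moves([
  {"hand":8,"dx":0,"dy":1.5,"dz":0.3,"ax":0.018,"ay":0,"az":0},
  {"hand":8,"dx":0,"dy":1.2,"dz":0,"ax":0,"ay":0,"az":0},
  {"hand":8,"dx":0,"dy":0.8,"dz":0,"ax":0,"ay":0,"az":0},
  {"hand":8,"dx":0,"dy":0.8,"dz":0,"ax":0,"ay":0,"az":0},
  {"hand":8,"dx":0,"dy":0.8,"dz":0,"ax":0,"ay":0,"az":0},
])

```text
clock: 14.2
position: [0.5648, 0.0859, 0.0786]
tool_rot: [0.743, 0.669, 0.0, -0.001]
contact_force: [-37.3, 6.4, 19.7]
width: 0.0798
```

```bash
python3 -c "
from plant import monitor
from h import *
tcp(monitor.sense())"
```

```text
t 14.2 TCP in scale mm [ 4.9 65.8 78.6] tool x ang rel S y deg 0.22 tilt [-0.001  0.002] F [-37.3   6.4  19.7] w 0.08
```

Call:
apply_moves([
  {"hand":8,"dx":0,"dy":-1.5,"dz":0,"ax":0,"ay":0,"az":0},
  {"hand":8,"dx":0,"dy":-3,"dz":0,"ax":0,"ay":0,"az":0},
  {"hand":0,"dx":0,"dy":-1,"dz":-4,"ax":0,"ay":0,"az":0},
  {"hand":0,"dx":0,"dy":-1,"dz":-4,"ax":0,"ay":0,"az":0},
  {"hand":0,"dx":-4,"dy":0,"dz":-1,"ax":0,"ay":0,"az":0},
  {"hand":0,"dx":-4.5,"dy":0,"dz":0,"ax":0,"ay":0,"az":0},
  {"hand":0,"dx":-4.5,"dy":0,"dz":0,"ax":0,"ay":0,"az":0},
  {"hand":0,"dx":-4.5,"dy":0,"dz":0,"ax":0,"ay":0,"az":0},
  {"hand":0,"dx":-4.5,"dy":0,"dz":0,"ax":0,"ay":0,"az":0},
  {"hand":0,"dx":-4.5,"dy":0,"dz":0,"ax":0,"ay":0,"az":0},
  {"hand":0,"dx":0,"dy":0,"dz":0,"ax":0,"ay":0,"az":0},
])

```text
clock: 15.3
position: [0.4757, -0.1794, 0.1797]
tool_rot: [0.741, 0.671, 0.007, 0.004]
contact_force: [0.3, -0.3, 0.2]
width: 0.0116
```

```bash
python3 look.py l12;python3 -c "
from h import *
import pickle
p=pickle.load(open('l12.pkl','rb'));crop(p['top'],'pics/l12z.png',255,125,130,70,6);crop(p['side'],'pics/l12s.png',290,130,120,90,6)"
```

```text
t 15.4 TCP in scale mm [ -54.6 -202.   179. ] tool x ang rel S y deg 0.84 tilt [0.014 0.006] F [ 0.8  0.3 -0.2] w 0.003
```

View pics/l12z.png

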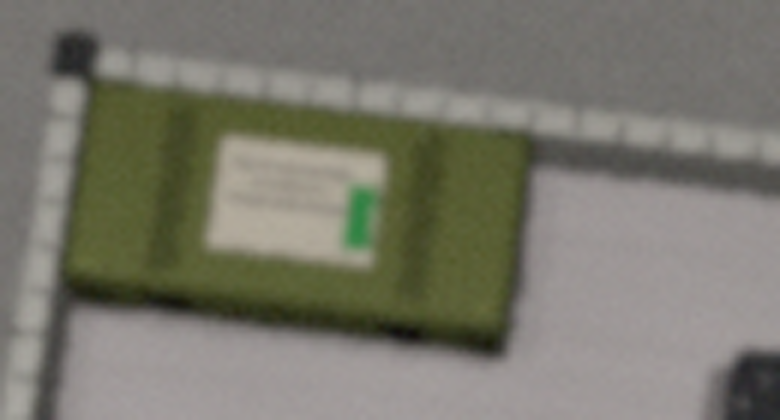

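View pics/l12s.png

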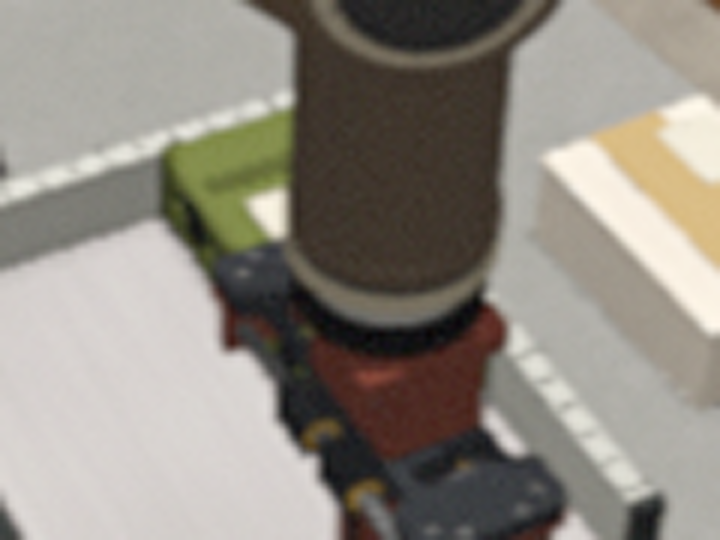

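Call:
apply_moves([
  {"hand":0,"dx":-4,"dy":-0.4,"dz":0,"ax":0.013,"ay":0.006,"az":0.015},
  {"hand":0,"dx":-4,"dy":-0.4,"dz":0,"ax":0,"ay":0,"az":0},
  {"hand":0,"dx":-4,"dy":-0.4,"dz":0,"ax":0,"ay":0,"az":0},
  {"hand":0,"dx":-4,"dy":-0.4,"dz":0,"ax":0,"ay":0,"az":0},
  {"hand":0,"dx":0,"dy":0,"dz":0,"ax":0,"ay":0,"az":0},
  {"hand":0,"dx":0,"dy":0,"dz":4,"ax":0,"ay":0,"az":0},
  {"hand":0,"dx":0,"dy":0,"dz":0,"ax":0,"ay":0,"az":0},
])

```text
clock: 16.1
position: [0.4527, -0.323, 0.1372]
tool_rot: [0.738, 0.675, 0.008, -0.005]
contact_force: [-0.2, 1.0, -0.0]
width: 0.0002
```

```bash
python3 look.py l13; python3 -c "
from h import *
import pickle
p=pickle.load(open('l13.pkl','rb'))
a=cv2.resize(p['top']['pixels'][170:270,420:530,::-1],(396,360),interpolation=2);b=cv2.resize(p['side']['pixels'][250:360,330:450,::-1],(396,360),interpolation=2)
cv2.imwrite('pics/l13k.png',np.hstack([a,b]))"
```

```text
t 16.2 TCP in scale mm [ -60.  -354.6  141.3] tool x ang rel S y deg 1.17 tilt [0.011 0.015] F [0.2 0.1 0.8] w 0.0
```

View pics/l13.png

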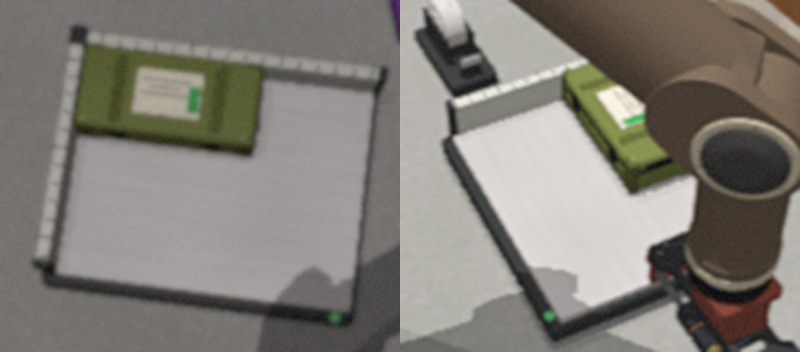

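View pics/l13k.png

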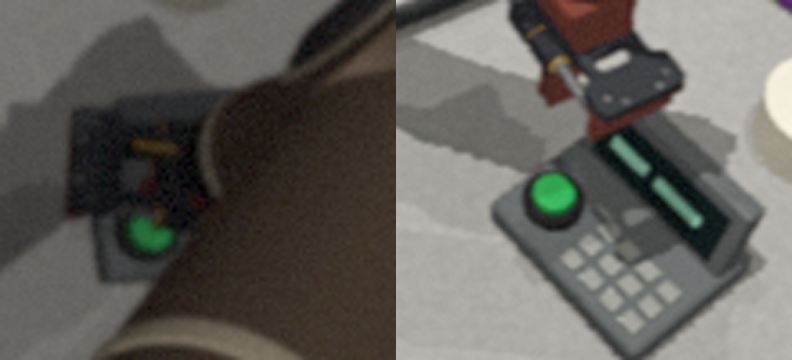

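Call:
apply_moves([
  {"hand":0,"dx":-2.5,"dy":-1.0,"dz":0,"ax":0.009,"ay":-0.016,"az":0},
  {"hand":0,"dx":0,"dy":0,"dz":0,"ax":0,"ay":0,"az":0},
  {"hand":0,"dx":0,"dy":0,"dz":4,"ax":0,"ay":0,"az":0},
  {"hand":0,"dx":0,"dy":0,"dz":0,"ax":0,"ay":0,"az":0},
])

```text
clock: 16.6
position: [0.4464, -0.3509, 0.1067]
tool_rot: [0.736, 0.677, 0.001, 0.005]
contact_force: [-0.7, 0.8, -0.2]
width: 0.0001
```

```bash
cat > kl.py <<'E'
import sys
from plant import monitor,imaging
from h import *
n=sys.argv[1];p=imaging.capture("side");t=imaging.capture("wrist");s=monitor.sense();tcp(s);print(s["position"])
b=cv2.resize(p['pixels'][240:360,320:450,::-1],(390,360),interpolation=2);a=cv2.resize(t['pixels'][:,:,::-1],(400,360))
cv2.imwrite(f'pics/{n}.png',np.hstack([b,a]))
E
python3 kl.py k2
```

```text
t 16.7 TCP in scale mm [ -63.4 -383.2  110.5] tool x ang rel S y deg 1.4 tilt [ 0.013 -0.008] F [-0.4 -0.1 -0.1] w 0.0
[ 0.44847174 -0.35306999  0.11049673]
```

View pics/k2.png

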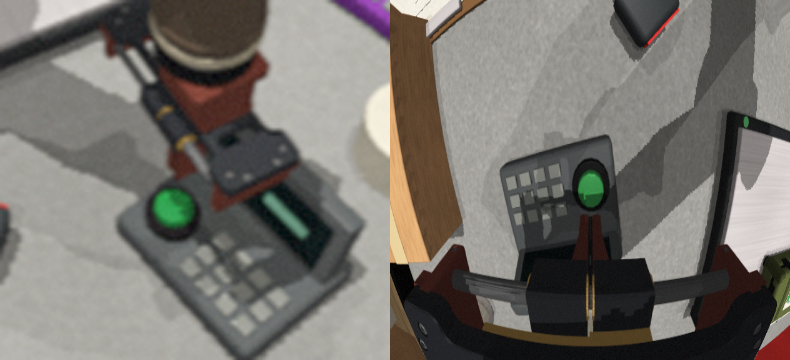

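Call:
apply_moves([
  {"hand":0,"dx":0.1,"dy":-0.7,"dz":0,"ax":0.013,"ay":0.008,"az":0},
  {"hand":0,"dx":0,"dy":0,"dz":0,"ax":0,"ay":0,"az":0},
  {"hand":0,"dx":0,"dy":0,"dz":3,"ax":0,"ay":0,"az":0},
  {"hand":0,"dx":0,"dy":0,"dz":2,"ax":0,"ay":0,"az":0},
  {"hand":0,"dx":0,"dy":0,"dz":0,"ax":0,"ay":0,"az":0},
])

```text
clock: 17.2
position: [0.445, -0.3539, 0.0671]
tool_rot: [0.736, 0.677, 0.003, 0.005]
contact_force: [0.1, -0.3, 0.4]
width: 0.0004
```

```bash
python3 kl.py k3
```

```text
t 17.3 TCP in scale mm [ -65.9 -385.2   68.9] tool x ang rel S y deg 1.42 tilt [ 0.012 -0.005] F [0.7 0.  1.1] w 0.001
[ 0.44571629 -0.35477584  0.06886533]
```

View pics/k3.png

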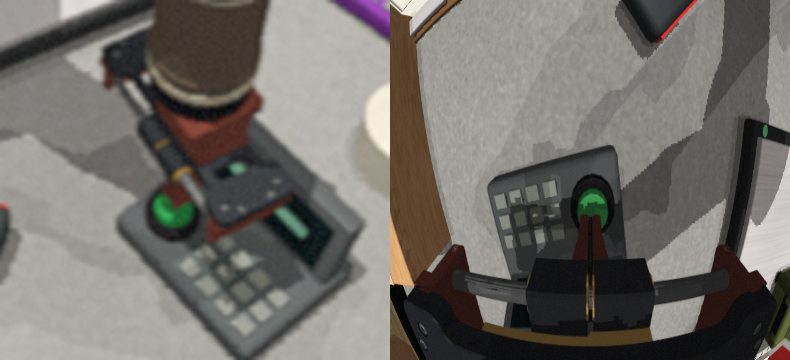

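Call:
apply_moves([
  {"hand":0,"dx":0.3,"dy":-0.6,"dz":0.3,"ax":0.01,"ay":0.005,"az":0},
  {"hand":0,"dx":0,"dy":0,"dz":0.8,"ax":0,"ay":0,"az":0},
  {"hand":0,"dx":0,"dy":0,"dz":0.8,"ax":0,"ay":0,"az":0},
  {"hand":0,"dx":0,"dy":0,"dz":0,"ax":0,"ay":0,"az":0},
])

```text
clock: 17.7
position: [0.4414, -0.3522, 0.052]
tool_rot: [0.736, 0.677, 0.002, 0.002]
contact_force: [-0.6, 0.9, 1.6]
width: 0.0004
```

```bash
python3 -c "
from plant import monitor
from h import *
s=monitor.sense();tcp(s);print(s['position'])"
```

```text
t 17.7 TCP in scale mm [ -70.5 -383.1   52. ] tool x ang rel S y deg 1.44 tilt [ 0.006 -0.001] F [-0.6  0.9  1.6] w 0.0
[ 0.44138697 -0.35220321  0.05196566]
```

Well centred (within about 1 mm). Pressing.

Call:
apply_moves([
  {"hand":0,"dx":0,"dy":0,"dz":0.6,"ax":0,"ay":0,"az":0},
  {"hand":0,"dx":0,"dy":0,"dz":0.6,"ax":0,"ay":0,"az":0},
  {"hand":0,"dx":0,"dy":0,"dz":0.6,"ax":0,"ay":0,"az":0},
])

```text
clock: 18.0
position: [0.4421, -0.3528, 0.0446]
tool_rot: [0.736, 0.677, 0.006, 0.002]
contact_force: [-25.1, 21.9, 96.2]
width: 0.0003
```

```bash
python3 -c "
from plant import monitor
from h import *
s=monitor.sense();tcp(s);print(s['position'])"
```

```text
t 18.0 TCP in scale mm [ -69.7 -383.6   44.6] tool x ang rel S y deg 1.36 tilt [0.013 0.005] F [-25.1  21.9  96.2] w 0.0
[ 0.44208228 -0.3528146   0.04461829]
```

Call:
apply_moves([
  {"hand":0,"dx":0,"dy":0,"dz":-0.3,"ax":0,"ay":0,"az":0},
])

```text
clock: 18.1
position: [0.4422, -0.3531, 0.0502]
tool_rot: [0.737, 0.676, 0.008, 0.003]
contact_force: [-1.9, 1.5, 1.9]
width: 0.0003
```

```bash
python3 kl.py k4
```

```text
t 18.2 TCP in scale mm [ -69.2 -384.3   49.4] tool x ang rel S y deg 1.32 tilt [0.015 0.005] F [-0.3 -1.2  2.9] w 0.001
[ 0.44257335 -0.35355096  0.04941723]
```

View pics/k4.png

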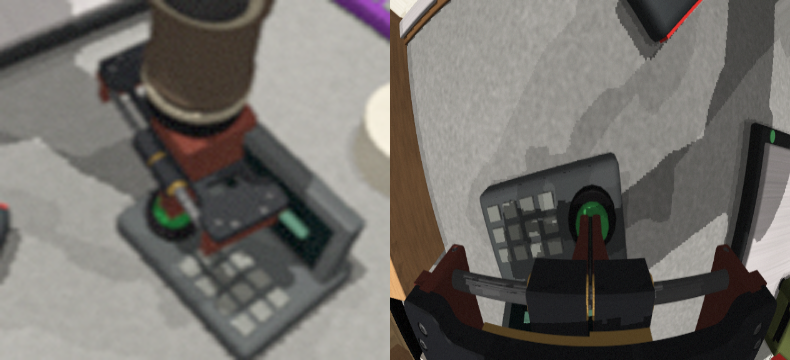

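Call:
apply_moves([
  {"hand":0,"dx":0,"dy":0,"dz":-0.6,"ax":0,"ay":0,"az":0},
  {"hand":0,"dx":0.2,"dy":-0.2,"dz":0,"ax":0.014,"ay":-0.005,"az":0},
  {"hand":0,"dx":0,"dy":0,"dz":0.3,"ax":0,"ay":0,"az":0},
])

```text
clock: 18.5
position: [0.4407, -0.3515, 0.0524]
tool_rot: [0.737, 0.676, 0.0, 0.0]
contact_force: [0.8, 0.6, 1.1]
width: 0.0006
```

Call:
apply_moves([
  {"hand":0,"dx":0,"dy":0,"dz":0.2,"ax":0,"ay":0,"az":0},
])

```text
clock: 18.6
position: [0.4407, -0.3514, 0.0498]
tool_rot: [0.736, 0.676, -0.0, -0.0]
contact_force: [0.0, -1.3, 3.8]
width: 0.0004
```

Call:
apply_moves([
  {"hand":0,"dx":0,"dy":0,"dz":0.2,"ax":0,"ay":0,"az":0},
])

```text
clock: 18.7
position: [0.4407, -0.3515, 0.0474]
tool_rot: [0.736, 0.677, -0.0, -0.0]
contact_force: [-1.6, -0.5, 3.6]
width: 0.0007
```

Call:
apply_moves([
  {"hand":0,"dx":0,"dy":0,"dz":0.2,"ax":0,"ay":0,"az":0},
])

```text
clock: 18.8
position: [0.4409, -0.3516, 0.0458]
tool_rot: [0.736, 0.677, -0.0, -0.0]
contact_force: [-6.6, 6.9, 35.6]
width: 0.0005
```

```bash
python3 -c "
from plant import monitor
from h import *
s=monitor.sense();tcp(s);print(s['position'])"
```

```text
t 18.8 TCP in scale mm [ -71.1 -382.5   45.8] tool x ang rel S y deg 1.35 tilt [-0.001 -0.   ] F [-6.6  6.9 35.6] w 0.0
[ 0.44086338 -0.3516028   0.0458166 ]
```

Call:
apply_moves([
  {"hand":0,"dx":0,"dy":0,"dz":-2,"ax":0,"ay":0,"az":0},
  {"hand":0,"dx":0,"dy":0,"dz":-4,"ax":0,"ay":0,"az":0},
  {"hand":0,"dx":0,"dy":-1,"dz":-4,"ax":0,"ay":0,"az":0},
  {"hand":0,"dx":0,"dy":-3,"dz":-2,"ax":0,"ay":0,"az":0},
  {"hand":0,"dx":0,"dy":-3,"dz":0,"ax":0,"ay":0,"az":0},
  {"hand":0,"dx":0,"dy":0,"dz":0,"ax":0,"ay":0,"az":0},
  {"hand":0,"dx":0,"dy":0,"dz":0,"ax":0,"ay":0,"az":0},
])

```text
clock: 19.5
position: [0.3688, -0.3439, 0.167]
tool_rot: [0.736, 0.677, -0.001, -0.003]
contact_force: [-0.0, -0.2, -0.1]
width: 0.0001
```

```bash
python3 look.py l20; python3 -c "
from fitc import *
fit('l20',[(81,43),(263,65),(251,148),(71,128)])
p=pickle.load(open('l20.pkl','rb'))
a=p['top']['pixels'][:,:,::-1];b=p['side']['pixels'][:,:,::-1]
cv2.imwrite('pics/l20f.png',np.hstack([cv2.resize(x,(400,250),interpolation=3) for x in (a,b)]))
S=np.load('fit.npz')['S'];t=[(.11,.16),(.11,-.04),(.014,-.04),(.014,.16)]
crop(p['top'],'pics/l20z.png',255,125,130,70,6,[(proj(w(t,.108,S),p['top']),(0,0,255))])
crop(p['side'],'pics/l20s.png',290,130,120,90,6)"
```

```text
t 19.6 TCP in scale mm [-143.6 -382.7  166.6] tool x ang rel S y deg 1.44 tilt [-0.007  0.003] F [-0.8 -0.  -0.9] w 0.001
off deg 0.699916803090801 [ 0.2  0.1  0.  -0.5  0.8  0.5 -1.  -0.1]
[[107.3 161.3]
 [109.7 -38.7]
 [ 13.7 -39.9]
 [ 11.3 160.1]
 [ 60.5  60.7]]
```

View pics/l20f.png

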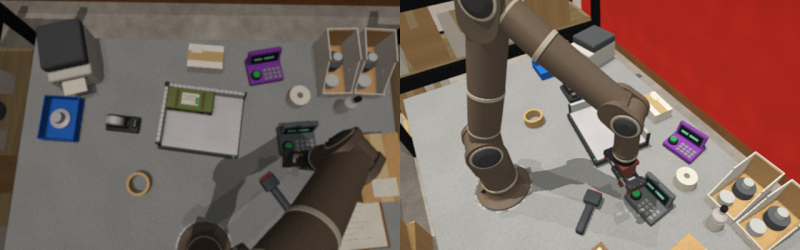

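View pics/l20z.png

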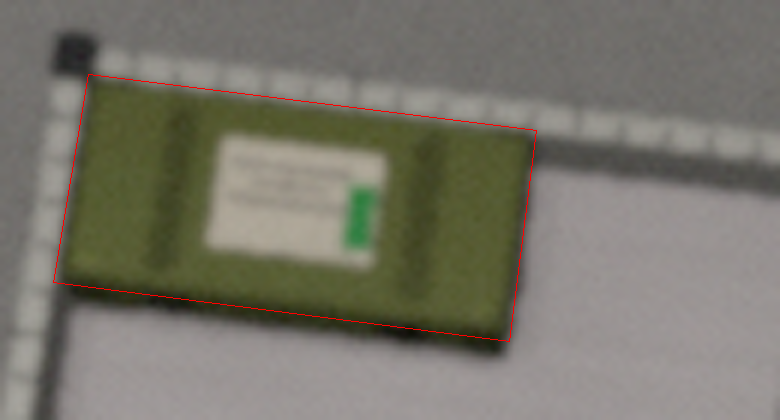

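View pics/l20s.png

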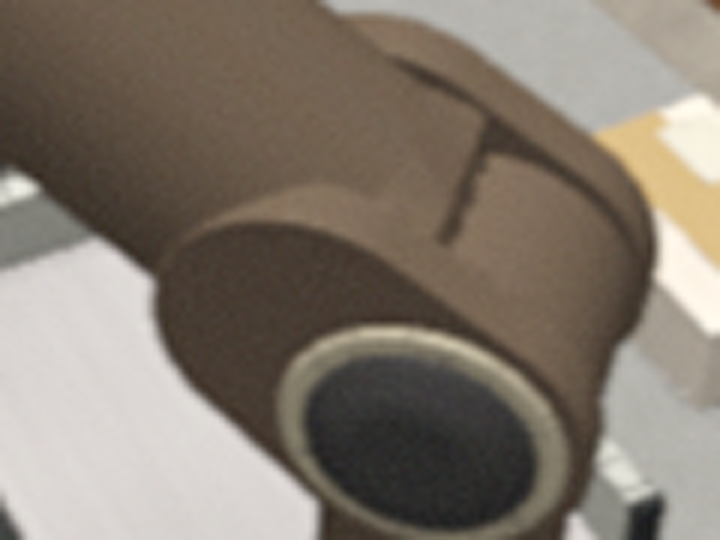

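```bash
python3 -c "
from plant import bot
print(bot.job_done())"
```

```text
the job is handed in; nothing more can be done
None
```

The olive case is square in the scale's corner and the green key has been pressed and released. I handed the job in at about 19.6 s, with the gripper clear of everything.

**Case:** I pushed its end towards the corner and swung the loose end round to the long fence. I then slid it along to the short fence, where it stopped at about 19 N. A final push with both fingers seated it against the long fence at about 37 N.
- The last top picture shows the case outline within 1–2 mm of the square-in-corner target.
- My hand-picked corners gave a 0.7° angle, which is about as fine as I could pick them. The case's underside centre came out at (60.5, 60.7) mm, against (62, 60).
- The arm hid the case in the last side picture, so "flat on the platter" rests on earlier side views and the top view.

**Key:** I pressed the green key on the grey terminal twice, with fingers shut. Each press gave about 6 mm of travel and then a hard stop.
- **Force:** The first press was harder than intended, about 96 N vertical and 102 N in total at the wrist, under the 120 N limit. The second reached about 36 N.
- **Height mismatch:** The stop read 45–46 mm rather than the expected 42 mm. Contact also began about that much too high, so I put it down to an offset in the readings.
- **Release:** I did not see the key back up in a picture; the tool force had returned to zero.

**Other items:** The dispenser, tape roll, label roll and scanner look undisturbed in the last pictures. I checked them by eye only, not by measurement.

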